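Slide the loose board of the draining rack into its notches and lock it

TASK

On the draining rack, push the loose wooden board along the two rails with your fingertips until it drops flat into the pair of notches; stop as soon as you feel it home, without ramming it against the rack. Then push the wooden turn-button round until it points back over the seated board and lies along its rail, and move clear of the rack. Do not lift the board off the rack, and leave the cup, the plaster stopper and the wooden rib where they are.

Things in the scene. Friction and masses are not known exactly. Their poses are not given: they have to be found in the camera images.
- rack: Fixed wooden rack. Origin on the table midway between its two notches; +x is the way the board is to be pushed, z up. Two rails, 26 mm wide, run along x from -240 to +215 mm, centred at y = -65 and +65 mm, tops 56 mm above the table; between them it is open down to two sleepers 16 mm high. A fixed end bar 12 mm thick lies on the rails at x = 160 to 210 mm.
- slat: Loose wooden board 55 x 240 x 26 mm, 0.2 kg, lying across both rails 100 to 165 mm before the notches, up to 3 degrees askew. Origin at the centre of its underside; x is its width (near the rack's x), y its length. Underside 56 mm above the table on the rails, 42 mm when seated (top then 12 mm above the rails). Slides with wood friction, drops by its own weight.
- notch (a point): Point midway between the notches, at the height of their floors (42 mm above the table); axes as the rack's. Each rail has one notch, 65 mm long along the rail (x = -32.5 to +32.5 mm of the rack), 14 mm deep, upright walls; the seated board has 10 mm of play along x.
- turn_button (a joint): Wooden turn-button on the rail at y = -65 mm, just past its notch, rad: 0 when its arm points along the rack's +y (inward across the rack); grows counterclockwise from above; 1.57 when it points along -x, along its rail over the seated board. Stops at -0.4 and 1.65, starts at -0.3 to 0.15. Stiff (about 1 N at the arm's end), stays where left.
- button_pivot (a point): Axis of the turn-button's upright screw (x = 57, y = -65 mm of the rack), at mid-thickness of its arm, 83 mm above the table. The arm is 18 mm wide, 18 mm thick (74 to 92 mm above the table); its rounded end is 69 mm from the axis.
- button_tip (a point): Point on the centre line of the turn-button's arm, 60 mm from the screw axis, at mid-thickness (83 mm above the table).
- cup: Loose unfired clay cup, 66 mm wide, 65 mm high, upright on the table past the far end of the rack; origin at the centre of its underside. Leave it alone.
- stopper: Loose round plaster stopper, 50 mm wide, 33 mm high, on the table beyond the end of the rack where the board starts; origin at the centre of its underside. Leave it alone.
- rib: Loose flat wooden rib, 51 x 98 x 8 mm, on the table beyond the end of the rack where the board starts; origin at the centre of its underside. Leave it alone.

How it is judged (in metres and radians):
On the way, in this order (a step that is already met when the one before it is completed fails the run):
1. the board lies seated in both notches, the turn-button still open (z of slat in the frame of notch below 0.004 m and x of slat in the frame of notch between -0.009 and 0.009 m and angle between slat's own z axis and vertical below 0.04 rad and value of joint turn_button below 0.8 rad), for 0.2 s.
2. the turn-button lies over the board (value of joint turn_button above 1.3 rad), for 0.2 s.
At the end, for the whole second after the job is handed in: The board lies flat (within 0.04 rad) and at rest on the floors of both notches (within 4 mm in height, 9 mm along the rails and 30 mm across them), and the turn-button stands at more than 1.3 rad, over the board (z of slat in the frame of notch between -0.004 and 0.004 m and x of slat in the frame of notch between -0.009 and 0.009 m and y of slat in the frame of notch between -0.03 and 0.03 m and angle between slat's own z axis and vertical below 0.04 rad and linear speed of slat below 0.01 m/s and value of joint turn_button above 1.3 rad); the robot touches nothing.
It fails at once if the board is lifted off the rack (more than 25 mm above the rail tops) or turned up on edge (z of slat in the frame of notch above 0.039 m or angle between slat's own z axis and vertical above 0.7 rad).
It fails at once if the board is pushed off the rails (z of slat in the frame of notch below -0.015 m).
It fails at once if the cup, the stopper or the rib is moved by more than 20 mm, or the cup is tipped (distance of any of cup, stopper, rib from where it was at the start of the episode above 0.02 m or angle between cup's own z axis and vertical above 0.4 rad).
It fails at once if the board is rammed: the robot's fingers press on it with over 40 N (contact force between the fingers and slat above 40 N).
It also fails if it takes over 50 s, if anything falls off the work surface, if the arm or the gripper's body presses on something with over 40 N, if the wrist force passes 120 N, or if a joint passes its speed limit or range.

ROBOT

A 6-joint arm with a two-finger parallel gripper is mounted at the origin on the work surface; the furniture and walls round the work are solid. World frame = base frame: x ahead of the robot, y to its left, z up, the work surface at z = 0. Lengths are in mm, angles in rad, forces in N, time in s.
With the tool pointing down it reaches from about 300 to 850 mm from the base axis. Payload 4.2 kg.
Tool frame: the origin (TCP) lies midway between the tips of the shut fingers; the grasp point (between the pads) lies 19 mm behind it; z points along the fingers, y is the line along which they close (so a half turn about z gives the same grasp; the last joint's range is limited). The gripper opens to 91 mm and grips with 3 to 60 N. Pads are 32 mm wide; open, the fingers measure 118 mm over their backs; the gripper's body (76 mm by 178 mm) begins 60 mm behind the grasp point.
Start: joints at [-1.13, 0.32, 1.565, -0, 1.257, -0.02], TCP at [255.689, -515.044, 179.576] pointing down, gripper open.
Joint ranges: [-3.11, 3.11], [-0.84, 2.01], [0.21, 2.61], [-1.34, 4.49], [0.05, 2.63], [-2.56, 2.56]. Speed limits (rad/s): [2.57, 2.57, 3.14, 3.14, 3.14, 3.14].

INTERFACE

Orientations are given as [roll, pitch, yaw] about the fixed x, y, z axes, in that order (R = Rz(yaw) Ry(pitch) Rx(roll)).
In Python, from station import arm gives the robot as it stands.
- The arm moves only by the shell command python3 -m creep 'ROWS' [OPENING] [FORCE]. ROWS is JSON, a list of rows, each an object of numbers: "tx", "ty", "tz": the shift along the world's x, y, z scaled (see below); "ax", "ay", "az": the turn, a rotation vector about the world's x, y, z scaled (see below). A call has 1 to 8 rows; each row is the pose to reach, as a shift and turn from the pose commanded when the call began; what a row does not reach only later rows make up. The controller multiplies each number of a shift by 200 mm and each number of a turn by pi/4 rad. A row lasts 1/12 s, in which the tool goes at most 41.7 mm and 7.16 degrees, less where a joint would pass 70% of its speed; a pose out of reach is approached as far as the arm can. A call with a number of a shift or a turn outside -1 to 1 is refused whole. A call with a gripper value outside its range is refused whole. OPENING is the closure, from -1 (fully open) to 1 (shut), so that 0 is half open, set as the call begins (- or left out, the last holds). The fingers move at their own pace and stop on an object; FORCE is the grip in N (left out, the last holds). Time passes only in rows, so rows that repeat a pose let the fingers close. It gives the time, the measured TCP pose, the force, the opening and the grip force at its end, in the units of the state.
- arm.state(): the state, without advancing time (a new reading comes with each control period).
- arm.capture(name): name is "scene" or "top"; returns the picture (420x560x3 uint8, red, green, blue); there is no depth.
- arm.camera_model(name): a dict with "fx", "fy", "cx", "cy" (pixels), "rvec" (rotation vector, rad) and "tvec" (3), from world to camera coordinates, as OpenCV has them. Camera axes: x right, y down, z forward; pixel columns grow to the right and rows downward; lengths in mm; the calibration is good to about 2 mm. A picture is of the moment at which its call begins. camera_model takes no time and is no camera call.
- arm.finish_job(): hands the job in; it is judged then, once.
The state is a dict: "t": time; "q": joint angles; "joint_vel": joint speeds; "effort": joint torques, N m; "eef_pos": TCP position; "tool_rot": TCP orientation; "ft_force": force on the tool from outside, world axes, zero at the start; "moment": the same for the moment, N m; "opening": finger opening in mm; "finger_force": force on a finger pad.
Only numpy, scipy, OpenCV 4.12 (cv2) and the standard library are available. Lean on these libraries where they do the work, as an engineer would, in place of code of your own. Each camera call takes 0.05 s, during which the arm holds its last target. There are 200 camera calls.

## Working session

There is one attempt and no reset: what is moved stays moved. The work goes in short steps, Python scripts to look and compute and a shell command to move; the robot and the scene stay as the last step left them, time stands still between calls to the robot, and variables do not carry over. Pictures are saved under pics/ and viewed, at most 10 in all, crops included, and the job is handed in when it is done.

```bash
mkdir -p pics; ls
python3 - <<'E'
from station import arm
import cv2,numpy as np
for n in("scene","top"):
    cv2.imwrite(f"pics/{n}0.png",arm.capture(n)[:,:,::-1]); m=arm.camera_model(n); print(n,m)
    print(-cv2.Rodrigues(np.array(m['rvec'],float))[0].T@np.array(m['tvec'],float).ravel())
print(arm.state())
E
```

```text
pics
scene {'fx': 435.06063574051876, 'fy': 435.06063574051876, 'cx': 275.58513418231223, 'cy': 211.88577891941807, 'rvec': array([ 1.06905715, -2.20663051,  1.15151539]), 'tvec': array([ 297.33493669,  216.77070676, 1245.24236942])}
[-548.0040291   774.30599978  886.66113328]
top {'fx': 543.0490455153738, 'fy': 543.0490455153738, 'cx': 279.6401177024115, 'cy': 204.94005250032183, 'rvec': array([ 2.10253221, -2.12813301,  0.20800691]), 'tvec': array([  57.77218013,  438.31770656, 1509.70441601])}
[ 131.75809765   49.63415183 1566.79408828]
{'t': 0.1, 'q': array([-1.12995318e+00,  3.20219397e-01,  1.56553383e+00, -1.22742539e-05,
        1.25736161e+00, -1.99918259e-02]), 'joint_vel': array([ 0.00014326, -0.0008299 , -0.00397352, -0.00062064,  0.0005031 ,
        0.00074026]), 'effort': array([ 1.15751382e-04, -4.13331234e+01, -2.32510543e+01,  7.28664198e-02,
        4.21503803e-02, -5.92664742e-05]), 'eef_pos': array([ 255.4950624 , -514.57923725,  178.81830654]), 'tool_rot': array([-3.14007054e+00, -1.87610005e-05,  4.60838748e-01]), 'ft_force': array([-0.43950004, -0.70390626, -0.78987605]), 'moment': array([ 0.00396662, -0.04857702,  0.04627704]), 'finger_force': 0.0, 'opening': 91.21108343560279}
```

View pics/scene0.png

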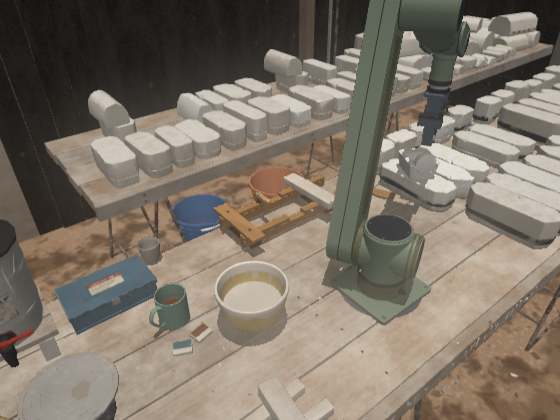

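View pics/top0.png

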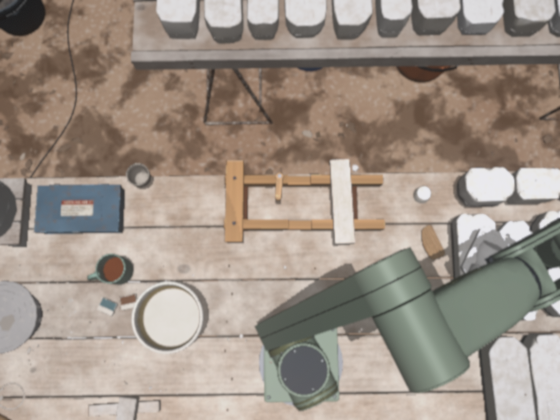

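The top view shows the rack with its end bar at about (235,200), the white board at about (343,200) and the turn-button at about (279,187) on the far rail. The rib is near (433,242), the stopper near (423,194) and the cup near (139,176). Next I'll crop this view for detail.

```bash
cat > h.py <<'E'
from station import arm
import cv2,numpy as np
def ray(n,px,z):
    m=arm.camera_model(n);R=cv2.Rodrigues(np.array(m['rvec'],float))[0];c=-R.T@np.array(m['tvec'],float).ravel()
    o=[]
    for u,v in np.atleast_2d(px):
        d=R.T@np.array([(u-m['cx'])/m['fx'],(v-m['cy'])/m['fy'],1]); o.append((c+d*(z-c[2])/d[2])[:2])
    return np.array(o)
def crop(n,name,x0,y0,w,h,s):
    im=arm.capture(n)[:,:,::-1]; cv2.imwrite(name,cv2.resize(im[y0:y0+h,x0:x0+w],None,fx=s,fy=s,interpolation=cv2.INTER_CUBIC))
E
python3 -c "
from h import *
crop('top','pics/c1.png',215,145,190,115,4)
im=arm.capture('top')
hsv=cv2.cvtColor(im,cv2.COLOR_RGB2HSV)
for p in [(343,180),(343,200),(343,230),(300,181),(300,225),(235,200),(279,187),(300,200)]: print(p,hsv[p[1],p[0]])
print(ray('top',[(343,201)],82),ray('top',[(235,200)],68))
"
```

```text
(343, 180) [ 16  15 228]
(343, 200) [ 17  18 226]
(343, 230) [ 17  16 228]
(300, 181) [ 14 108 186]
(300, 225) [ 15 105 190]
(235, 200) [ 15 108 200]
(279, 187) [ 15  93 212]
(300, 200) [ 14  42 199]
[[ 440.30027619 -124.62405478]] [[449.91794936 178.20667278]]
```

View pics/c1.png

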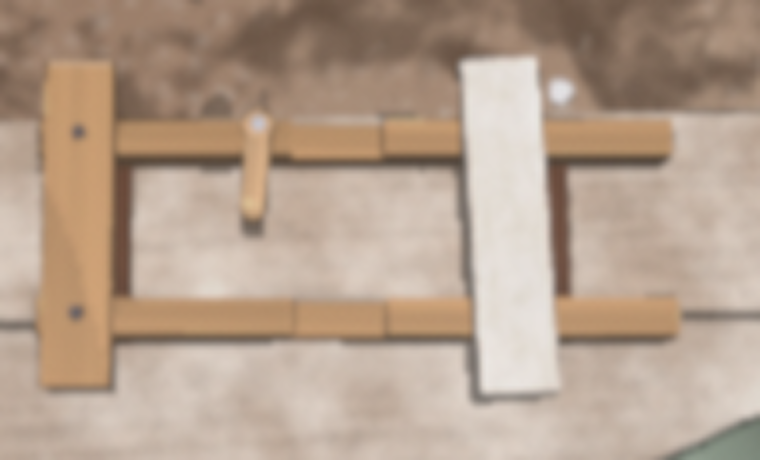

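```bash
python3 -c "
from h import *
np.set_printoptions(suppress=True,precision=1)
f=lambda P,z: ray('top',np.array(P,float)/4+[215,145]-.375,z)
print('bar',f([(49,61),(112,61),(112,388),(40,388)],68))
print('rail ends L far/near edges; near', f([(672,120),(672,150),(679,297),(679,331)],56))
print('notch start,end at near', f([(387,318),(295,318)],56),'far',f([(384,140),(290,140)],56))
print('screw,tip',f([(257,121)],95),f([(251,215),(240,205),(265,205)],92))
im=arm.capture('top');hsv=cv2.cvtColor(im,cv2.COLOR_RGB2HSV)
m=((hsv[...,1]<45)&(hsv[...,2]>205)).astype('uint8')[145:260,325:362]
n,l,s,c=cv2.connectedComponentsWithStats(m);k=1+s[1:,4].argmax()
ct=max(cv2.findContours((l==k).astype('uint8'),0,1)[0],key=cv2.contourArea)
r=cv2.minAreaRect(ct);print(s[k],r); b=cv2.boxPoints(r)+[325,145];w=ray('top',b,82);print('slat',w,w.mean(0))
print('stopper,rib,cup',ray('top',[(423,194)],33),ray('top',[(433,242)],8),ray('top',[(139,176)],65))
"
```

```text
bar [[567.7 202. ]
 [567.1 156.9]
 [331.4 156.5]
 [332.  206.5]]
rail ends L far/near edges; near [[ 521.5 -243.9]
 [ 499.4 -242.9]
 [ 392.7 -242.5]
 [ 368.5 -241.3]]
notch start,end at near [[380.3 -36.3]
 [381.1  28.5]] far [[509.4 -37.2]
 [510.3  30.1]]
screw,tip [[514.5  53.5]] [[448.   58.4]
 [455.2  66. ]
 [454.9  48.6]]
[   6   14   24   84 1538] ((16.88561248779297, 55.812835693359375), (82.87753295898438, 19.27777862548828), 86.12147521972656)
slat [[ 559.2  -90.4]
 [ 562.3 -145. ]
 [ 326.1 -151.7]
 [ 323.2  -98.8]] [ 442.7 -121.5]
stopper,rib,cup [[ 468.2 -362.1]] [[ 331.6 -388.6]] [[524.  452.9]]
```

```bash
python3 -m creep '[{"tx":0.1,"ty":0.16,"az":0.14},{"tx":0.2,"ty":0.32,"az":0.28},{"tx":0.3,"ty":0.48,"az":0.42},{"tx":0.4,"ty":0.64,"az":0.56},{"tx":0.5,"ty":0.8,"az":0.7},{"tx":0.5,"ty":0.8,"az":0.7}]' -0.32
python3 -m creep '[{"tx":0.1,"ty":0.15,"az":0.14},{"tx":0.2,"ty":0.3,"az":0.28},{"tx":0.3,"ty":0.45,"az":0.42},{"tx":0.4,"ty":0.6,"az":0.56},{"tx":0.447,"ty":0.75,"az":0.713},{"tx":0.447,"ty":0.75,"az":0.713},{"tx":0.447,"ty":0.75,"az":0.713}]'
```

```text
schema error: expected keys tx, ty, tz, ax, ay, az
schema error: expected keys tx, ty, tz, ax, ay, az
```

```bash
python3 -m creep '[{"tx":0.1,"ty":0.16,"tz":0,"ax":0,"ay":0,"az":0.14},{"tx":0.2,"ty":0.32,"tz":0,"ax":0,"ay":0,"az":0.28},{"tx":0.3,"ty":0.48,"tz":0,"ax":0,"ay":0,"az":0.42},{"tx":0.4,"ty":0.64,"tz":0,"ax":0,"ay":0,"az":0.56},{"tx":0.5,"ty":0.8,"tz":0,"ax":0,"ay":0,"az":0.7},{"tx":0.5,"ty":0.8,"tz":0,"ax":0,"ay":0,"az":0.7}]' -0.32
python3 -m creep '[{"tx":0.1,"ty":0.15,"tz":0,"ax":0,"ay":0,"az":0.14},{"tx":0.2,"ty":0.3,"tz":0,"ax":0,"ay":0,"az":0.28},{"tx":0.3,"ty":0.45,"tz":0,"ax":0,"ay":0,"az":0.42},{"tx":0.4,"ty":0.6,"tz":0,"ax":0,"ay":0,"az":0.56},{"tx":0.447,"ty":0.75,"tz":0,"ax":0,"ay":0,"az":0.713},{"tx":0.447,"ty":0.75,"tz":0,"ax":0,"ay":0,"az":0.713},{"tx":0.447,"ty":0.75,"tz":0,"ax":0,"ay":0,"az":0.713}]'
```

```text
t: 0.75
eef_pos: [358.0, -349.8, 179.6]
tool_rot: [-3.141, -0.003, 1.019]
ft_force: [-0.9, 0.4, -0.1]
opening: 60.4
finger_force: 0.0
t: 1.33
eef_pos: [445.3, -204.2, 179.5]
tool_rot: [-3.141, 0.0, 1.572]
ft_force: [0.8, -0.4, -0.4]
opening: 60.0
finger_force: 0.0
```

```bash
python3 -m creep '[{"tx":0,"ty":0,"tz":-0.18,"ax":0,"ay":0,"az":0},{"tx":0,"ty":0,"tz":-0.36,"ax":0,"ay":0,"az":0},{"tx":0,"ty":0,"tz":-0.54,"ax":0,"ay":0,"az":0},{"tx":0,"ty":0,"tz":-0.63,"ax":0,"ay":0,"az":0},{"tx":0,"ty":0,"tz":-0.63,"ax":0,"ay":0,"az":0},{"tx":0,"ty":0,"tz":-0.63,"ax":0,"ay":0,"az":0}]'
python3 -m creep '[{"tx":0,"ty":0.02,"tz":0,"ax":0,"ay":0,"az":0},{"tx":0,"ty":0.05,"tz":0,"ax":0,"ay":0,"az":0},{"tx":0,"ty":0.08,"tz":0,"ax":0,"ay":0,"az":0},{"tx":0,"ty":0.11,"tz":0,"ax":0,"ay":0,"az":0},{"tx":0,"ty":0.14,"tz":0,"ax":0,"ay":0,"az":0},{"tx":0,"ty":0.17,"tz":0,"ax":0,"ay":0,"az":0},{"tx":0,"ty":0.2,"tz":0,"ax":0,"ay":0,"az":0},{"tx":0,"ty":0.22,"tz":0,"ax":0,"ay":0,"az":0}]'
python3 -c "
from h import *
crop('top','pics/c2.png',215,145,190,115,4)"
```

```text
t: 1.83
eef_pos: [444.4, -206.1, 53.2]
tool_rot: [-3.14, -0.0, 1.568]
ft_force: [0.7, -0.4, 1.0]
opening: 60.3
finger_force: 0.0
t: 2.5
eef_pos: [445.0, -160.1, 53.6]
tool_rot: [3.142, -0.0, 1.571]
ft_force: [0.4, 0.0, -0.0]
opening: 60.1
finger_force: 0.0
```

View pics/c2.png

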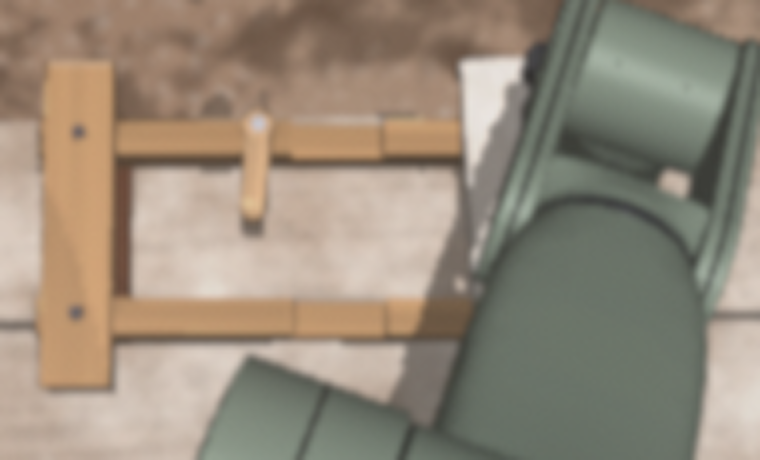

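The board has not moved yet: its left edge is still at about crop x=462. I'll keep pushing in small steps.

```bash
python3 -m creep '[{"tx":0,"ty":0.02,"tz":0,"ax":0,"ay":0,"az":0},{"tx":0,"ty":0.04,"tz":0,"ax":0,"ay":0,"az":0},{"tx":0,"ty":0.06,"tz":0,"ax":0,"ay":0,"az":0},{"tx":0,"ty":0.08,"tz":0,"ax":0,"ay":0,"az":0},{"tx":0,"ty":0.1,"tz":0,"ax":0,"ay":0,"az":0},{"tx":0,"ty":0.12,"tz":0,"ax":0,"ay":0,"az":0},{"tx":0,"ty":0.14,"tz":0,"ax":0,"ay":0,"az":0},{"tx":0,"ty":0.16,"tz":0,"ax":0,"ay":0,"az":0}]'
python3 -m creep '[{"tx":0,"ty":0.02,"tz":0,"ax":0,"ay":0,"az":0},{"tx":0,"ty":0.04,"tz":0,"ax":0,"ay":0,"az":0},{"tx":0,"ty":0.06,"tz":0,"ax":0,"ay":0,"az":0},{"tx":0,"ty":0.08,"tz":0,"ax":0,"ay":0,"az":0},{"tx":0,"ty":0.1,"tz":0,"ax":0,"ay":0,"az":0},{"tx":0,"ty":0.12,"tz":0,"ax":0,"ay":0,"az":0},{"tx":0,"ty":0.14,"tz":0,"ax":0,"ay":0,"az":0},{"tx":0,"ty":0.16,"tz":0,"ax":0,"ay":0,"az":0}]'
python3 -c "
from h import *
crop('top','pics/c3.png',215,145,190,115,4)"
```

```text
t: 3.22
eef_pos: [445.1, -128.6, 53.6]
tool_rot: [3.141, -0.0, 1.571]
ft_force: [0.2, -0.5, -0.4]
opening: 60.0
finger_force: 0.0
t: 3.88
eef_pos: [445.1, -96.6, 53.6]
tool_rot: [3.141, 0.0, 1.571]
ft_force: [-0.1, -0.3, 0.3]
opening: 60.0
finger_force: 0.0
```

View pics/c3.png

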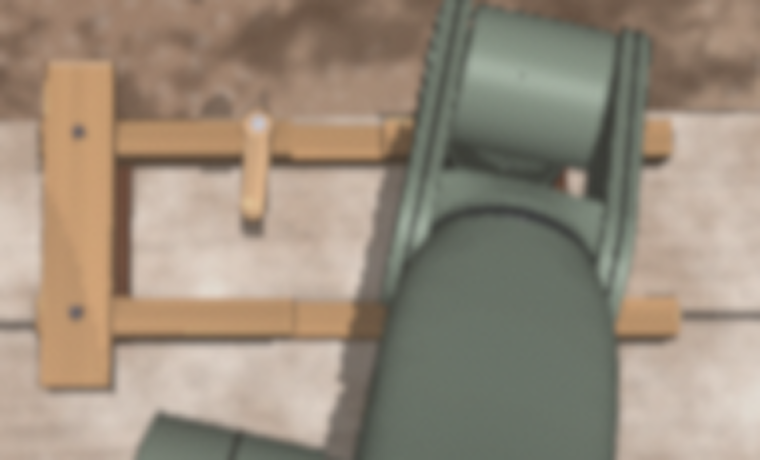

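The arm now hides the board in the top view, so I'll check the scene view.

```bash
python3 -c "
from h import *
crop('scene','pics/s3.png',195,150,180,110,4)"
```

```text
(no output)
```

View pics/s3.png

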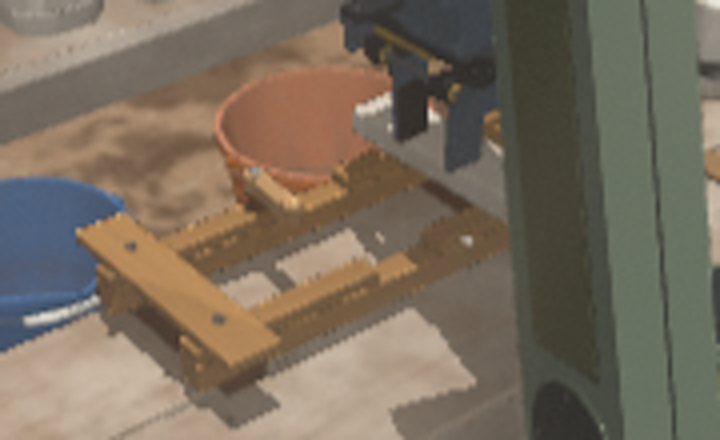

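```bash
python3 -c "
from h import *
m=arm.camera_model('scene');K=np.array([[m['fx'],0,m['cx']],[0,m['fy'],m['cy']],[0,0,1]])
P=np.array([(415,-96.6,53.6),(475,-96.6,53.6),(565,-35,82),(565,-90,82),(325,-35,82),(565,-121+27,82),(565,-149,82),(510,-36,56),(380,-36,56)],float)
print(((cv2.projectPoints(P,m['rvec'],m['tvec'],K,None)[0][:,0]-[195,150])*4).round())
print(ray('scene',np.array([(355,110),(390,95)])/4+[195,150],82))
"
```

```text
[[457. 199.]
 [413. 172.]
 [299. 128.]
 [346. 109.]
 [474. 242.]
 [349. 107.]
 [395.  89.]
 [337. 176.]
 [431. 238.]]
[[ 557.65155123  -95.12361816]
 [ 558.7275495  -138.07015739]]
```

```bash
python3 -c "
from h import *
print(ray('scene',np.array([(393,138),(428,128),(447,172),(478,160)])/4+[195,150],82))
m=arm.camera_model('scene');K=np.array([[m['fx'],0,m['cx']],[0,m['fy'],m['cy']],[0,0,1]])
im=arm.capture('scene')[:,:,::-1];cv2.imwrite('pics/s4.png',cv2.resize(im[160:210,270:330],None,fx=12,fy=12,interpolation=cv2.INTER_NEAREST))
s=arm.state();print(s['eef_pos'],s['ft_force'])"
```

```text
[[ 495.96954365  -89.86349248]
 [ 489.33614234 -125.70427218]
 [ 421.01239411  -89.12531563]
 [ 418.73705625 -123.36101765]]
[445.08971718 -96.77040658  53.59359395] [ 0.66646517  0.07440401 -0.92067484]
```

View pics/s4.png

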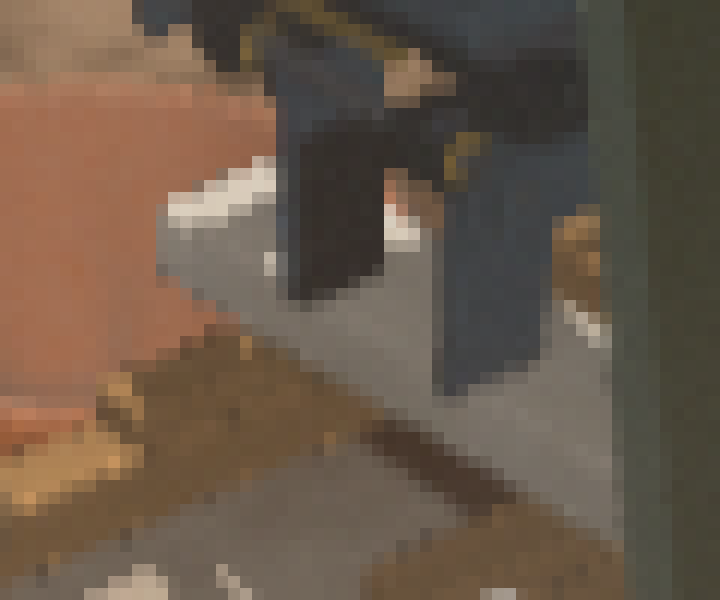

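The fingers appear to hover above the board. Their tips are near z≈90 although the TCP reads 53.6, so the open fingers may retract. I'll raise the arm, shut the fingers and measure the tips.

```bash
python3 -m creep '[{"tx":0,"ty":0,"tz":0.15,"ax":0,"ay":0,"az":0},{"tx":0,"ty":0,"tz":0.3,"ax":0,"ay":0,"az":0},{"tx":0,"ty":0,"tz":0.3,"ax":0,"ay":0,"az":0},{"tx":0,"ty":0,"tz":0.3,"ax":0,"ay":0,"az":0},{"tx":0,"ty":0,"tz":0.3,"ax":0,"ay":0,"az":0},{"tx":0,"ty":0,"tz":0.3,"ax":0,"ay":0,"az":0},{"tx":0,"ty":0,"tz":0.3,"ax":0,"ay":0,"az":0},{"tx":0,"ty":0,"tz":0.3,"ax":0,"ay":0,"az":0}]' 1 10
python3 -c "
from h import *
m=arm.camera_model('scene');K=np.array([[m['fx'],0,m['cx']],[0,m['fy'],m['cy']],[0,0,1]])
s=arm.state();print(s['eef_pos'],s['opening'],s['q'])
p=cv2.projectPoints(np.array([s['eef_pos']]),m['rvec'],m['tvec'],K,None)[0].ravel();print('TCP px',p,(p-[250,130])*8)
im=arm.capture('scene')[:,:,::-1];cv2.imwrite('pics/s5.png',cv2.resize(im[130:200,250:340],None,fx=8,fy=8,interpolation=cv2.INTER_NEAREST))"
```

```text
t: 4.7
eef_pos: [444.4, -96.9, 112.7]
tool_rot: [-3.14, -0.0, 1.571]
ft_force: [-0.2, 0.5, 0.5]
opening: 9.6
finger_force: 0.0
[444.43247322 -96.91308547 112.65523091] 9.561543086555679 [-2.39987172e-01  1.91312613e-01  1.92698012e+00  4.97177860e-06
  1.02526729e+00 -2.39731229e-01]
TCP px [304.19550721 182.09030164] [433.5640577  416.72241313]
```

View pics/s5.png

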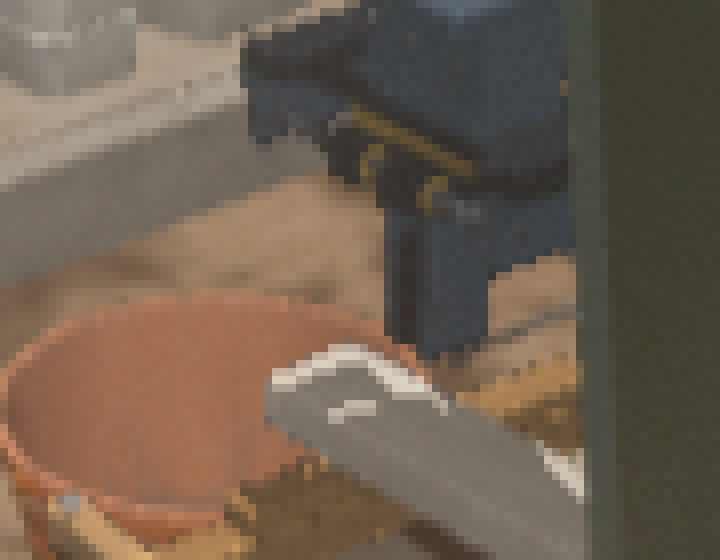

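```bash
python3 -c "
from h import *
np.set_printoptions(suppress=True,precision=1)
q=np.array([(388,347),(432,358),(488,340)])/8+[250,130]
for d in(0,20,30,35,40,45): print(d,ray('scene',q,112.7+d).ravel(), ray('scene',np.array([(393,138),(428,128),(447,172),(478,160)])/4+[195,150],53.6+d).ravel())"
```

```text
0 [ 504.7 -121.7  484.3 -130.4  480.6 -160.7] [ 532.8 -120.4  525.9 -157.5  455.2 -119.6  452.9 -155. ]
20 [ 477.5  -98.5  457.6 -107.   454.1 -136.5] [ 506.9  -98.9  500.2 -135.1  431.1  -98.1  428.8 -132.7]
30 [ 463.9  -87.   444.3  -95.3  440.8 -124.4] [ 493.9  -88.1  487.3 -123.9  419.1  -87.4  416.8 -121.6]
35 [ 457.1  -81.2  437.6  -89.5  434.1 -118.4] [ 487.4  -82.8  480.8 -118.3  413.1  -82.   410.8 -116. ]
40 [ 450.3  -75.4  431.   -83.6  427.5 -112.3] [ 480.9  -77.4  474.4 -112.7  407.   -76.7  404.8 -110.4]
45 [ 443.5  -69.6  424.3  -77.8  420.8 -106.3] [ 474.4  -72.   467.9 -107.1  401.   -71.3  398.8 -104.8]
```

```bash
python3 -m creep '[{"tx":0,"ty":-0.18,"tz":0,"ax":0,"ay":0,"az":0},{"tx":0,"ty":-0.36,"tz":0,"ax":0,"ay":0,"az":0},{"tx":0,"ty":-0.54,"tz":0,"ax":0,"ay":0,"az":0},{"tx":0,"ty":-0.54,"tz":0,"ax":0,"ay":0,"az":0},{"tx":0,"ty":-0.54,"tz":0,"ax":0,"ay":0,"az":0},{"tx":0,"ty":-0.54,"tz":0,"ax":0,"ay":0,"az":0}]' -0.32
python3 -m creep '[{"tx":0,"ty":0,"tz":-0.15,"ax":0,"ay":0,"az":0},{"tx":0,"ty":0,"tz":-0.28,"ax":0,"ay":0,"az":0},{"tx":0,"ty":0,"tz":-0.34,"ax":0,"ay":0,"az":0},{"tx":0,"ty":0,"tz":-0.39,"ax":0,"ay":0,"az":0},{"tx":0,"ty":0,"tz":-0.44,"ax":0,"ay":0,"az":0},{"tx":0,"ty":0,"tz":-0.49,"ax":0,"ay":0,"az":0},{"tx":0,"ty":0,"tz":-0.49,"ax":0,"ay":0,"az":0}]'
python3 -m creep '[{"tx":0,"ty":0.02,"tz":0,"ax":0,"ay":0,"az":0},{"tx":0,"ty":0.05,"tz":0,"ax":0,"ay":0,"az":0},{"tx":0,"ty":0.08,"tz":0,"ax":0,"ay":0,"az":0},{"tx":0,"ty":0.11,"tz":0,"ax":0,"ay":0,"az":0},{"tx":0,"ty":0.14,"tz":0,"ax":0,"ay":0,"az":0},{"tx":0,"ty":0.17,"tz":0,"ax":0,"ay":0,"az":0},{"tx":0,"ty":0.2,"tz":0,"ax":0,"ay":0,"az":0},{"tx":0,"ty":0.23,"tz":0,"ax":0,"ay":0,"az":0}]'
```

```text
t: 5.25
eef_pos: [444.6, -204.5, 113.1]
tool_rot: [-3.14, -0.001, 1.57]
ft_force: [0.4, 1.1, -1.0]
opening: 42.7
finger_force: 0.0
t: 5.83
eef_pos: [443.6, -202.8, 13.9]
tool_rot: [-3.138, -0.002, 1.573]
ft_force: [-0.0, 0.5, 0.7]
opening: 60.3
finger_force: 0.0
t: 6.5
eef_pos: [445.4, -158.9, 15.9]
tool_rot: [3.141, 0.001, 1.571]
ft_force: [0.1, -2.4, 1.2]
opening: 60.4
finger_force: 1.1
```

```bash
python3 -m creep '[{"tx":0,"ty":0.02,"tz":0,"ax":0,"ay":0,"az":0},{"tx":0,"ty":0.04,"tz":0,"ax":0,"ay":0,"az":0},{"tx":0,"ty":0.06,"tz":0,"ax":0,"ay":0,"az":0},{"tx":0,"ty":0.08,"tz":0,"ax":0,"ay":0,"az":0},{"tx":0,"ty":0.1,"tz":0,"ax":0,"ay":0,"az":0},{"tx":0,"ty":0.12,"tz":0,"ax":0,"ay":0,"az":0},{"tx":0,"ty":0.14,"tz":0,"ax":0,"ay":0,"az":0},{"tx":0,"ty":0.16,"tz":0,"ax":0,"ay":0,"az":0}]'
python3 -m creep '[{"tx":0,"ty":0.02,"tz":0,"ax":0,"ay":0,"az":0},{"tx":0,"ty":0.04,"tz":0,"ax":0,"ay":0,"az":0},{"tx":0,"ty":0.06,"tz":0,"ax":0,"ay":0,"az":0},{"tx":0,"ty":0.08,"tz":0,"ax":0,"ay":0,"az":0},{"tx":0,"ty":0.1,"tz":0,"ax":0,"ay":0,"az":0},{"tx":0,"ty":0.12,"tz":0,"ax":0,"ay":0,"az":0},{"tx":0,"ty":0.14,"tz":0,"ax":0,"ay":0,"az":0},{"tx":0,"ty":0.16,"tz":0,"ax":0,"ay":0,"az":0}]'
python3 -c "
from h import *
im=arm.capture('scene')[:,:,::-1];cv2.imwrite('pics/s6.png',cv2.resize(im[150:250,230:340],None,fx=6,fy=6,interpolation=cv2.INTER_NEAREST))"
```

```text
t: 7.17
eef_pos: [445.2, -126.7, 15.6]
tool_rot: [3.141, 0.0, 1.57]
ft_force: [0.5, -3.7, 2.9]
opening: 60.1
finger_force: 1.7
t: 7.83
eef_pos: [445.0, -94.6, 15.6]
tool_rot: [-3.142, -0.0, 1.571]
ft_force: [0.4, -3.3, 3.5]
opening: 60.3
finger_force: 1.8
```

View pics/s6.png

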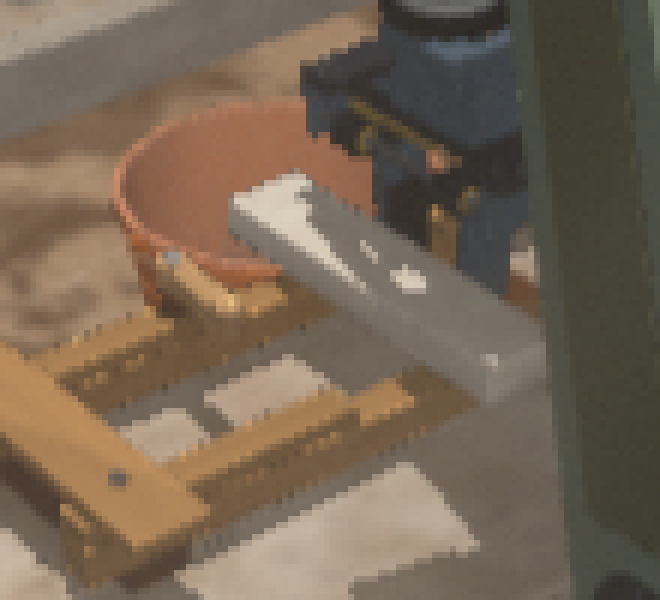

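The board now moves ahead of the fingers; its leading top corners are at crop (230,205) and (487,365).

```bash
python3 -c "
from h import *
print(ray('scene',np.array([(230,205),(487,362)])/6+[230,150],82))"
python3 -m creep '[{"tx":0,"ty":0.02,"tz":0,"ax":0,"ay":0,"az":0},{"tx":0,"ty":0.04,"tz":0,"ax":0,"ay":0,"az":0},{"tx":0,"ty":0.06,"tz":0,"ax":0,"ay":0,"az":0},{"tx":0,"ty":0.08,"tz":0,"ax":0,"ay":0,"az":0},{"tx":0,"ty":0.1,"tz":0,"ax":0,"ay":0,"az":0},{"tx":0,"ty":0.115,"tz":0,"ax":0,"ay":0,"az":0}]'
```

```text
[[555.48592595 -21.94275793]
 [330.17511614 -29.29012424]]
t: 8.38
eef_pos: [444.9, -71.6, 15.5]
tool_rot: [-3.141, -0.0, 1.571]
ft_force: [-1.0, -4.3, 2.8]
opening: 60.3
finger_force: 1.7
```

```bash
python3 -m creep '[{"tx":0,"ty":0.012,"tz":0,"ax":0,"ay":0,"az":0},{"tx":0,"ty":0.024,"tz":0,"ax":0,"ay":0,"az":0},{"tx":0,"ty":0.036,"tz":0,"ax":0,"ay":0,"az":0},{"tx":0,"ty":0.048,"tz":0,"ax":0,"ay":0,"az":0},{"tx":0,"ty":0.06,"tz":0,"ax":0,"ay":0,"az":0}]'
python3 -m creep '[{"tx":0,"ty":0.01,"tz":0,"ax":0,"ay":0,"az":0},{"tx":0,"ty":0.02,"tz":0,"ax":0,"ay":0,"az":0},{"tx":0,"ty":0.02,"tz":0,"ax":0,"ay":0,"az":0}]'
python3 -c "
from h import *
im=arm.capture('scene')[:,:,::-1];cv2.imwrite('pics/s7.png',cv2.resize(im[150:250,230:340],None,fx=6,fy=6,interpolation=cv2.INTER_NEAREST))
hsv=cv2.cvtColor(im,cv2.COLOR_BGR2HSV); np.save('s7.npy',im)
# far-end corner / near-end corner of board by low saturation
b=(hsv[150:250,230:340,1]<50).astype('uint8'); print('\n'.join(''.join('#' if v else '.' for v in r[30:105:1]) for r in b[20:75]))"
```

```text
t: 8.8
eef_pos: [444.6, -59.5, 15.2]
tool_rot: [-3.141, -0.001, 1.57]
ft_force: [-1.0, -2.1, -1.3]
opening: 60.2
finger_force: 0.6
t: 9.05
eef_pos: [444.7, -55.5, 15.4]
tool_rot: [-3.141, -0.0, 1.571]
ft_force: [-0.2, -0.7, -0.3]
opening: 60.4
finger_force: 0.5
.............#######..############################.....#####...............
.............#######....##########################......####...............
.............#######......#########################.....#####..............
.............#########.....########################.....####...............
.............#########.......######################.....#####..............
.............###..###....#.....##############################..............
..................###...###......############################..............
..................##..########....###########################...........#..
....................#..#########...##########################..............
.......................##########.....#######################..............
........................#########......######################..............
..
[... 2641 characters left out ...]
.######.........
...............................###################################.........
................................##################################.........
..................................####################.############........
...................................#################.##############........
.....................................##############################........
......................................############.################........
.......................................#########..####.###.########........
........................................######..###..###.#.#.######........
.........................................###............##.########........
```

```bash
python3 -c "
from h import *
np.set_printoptions(suppress=True,precision=1)
for z in(82,75,68): print(z,ray('scene',[(260.5,191),(270,182.8)],z).ravel())
im=np.load('s7.npy');hsv=cv2.cvtColor(im,cv2.COLOR_BGR2HSV)
b=(hsv[...,1]<50)[195:240,275:330]; print('\n'.join(''.join('#' if v else '.' for v in r) for r in b))"
```

```text
82 [535.3  27.8 559.4 -32.5]
75 [544.7  21.3 569.  -39.5]
68 [554.2  14.8 578.7 -46.5]
################.......#########............####.......
################.......#########............#####......
#################.....##########............#####......
##################....##########............#####......
#####################.#########..............####......
###############################..............####......
################################.............####......
###############################..............####......
##############################...............####......
##############################...............#####.....
##############################...............#####.....
..#############################..............#####.....
..###############################.............####.....
...###############################............#####....
......#############################.##........####.....
......################################........####.....
........##############################........####.....
..........############################........#####....
.....
[... 806 characters left out ...]
.................#..######..
.............................................#..#####..
.....................#..........................#####..
.....................#..........................#####..
......................#.......................#.#####..
......###..#..........#...#.....................#####..
....########...............##..................#######.
..##.###.#..........#..#...#.#.#............#..#.#####.
####.####...........#.#.####.####................#####.
##########.........#.##.#.##.##..........#...##..######
##########..............###.##.#.........#..#..#.######
##########.......................#.....#.........######
#########.........................#......#......#######
```

The far end measures as tilted: its leading edge is down in the notch and its trailing edge is still on the rail. I'll push a little further, gently.

```bash
python3 -m creep '[{"tx":0,"ty":0.01,"tz":0,"ax":0,"ay":0,"az":0},{"tx":0,"ty":0.02,"tz":0,"ax":0,"ay":0,"az":0},{"tx":0,"ty":0.02,"tz":0,"ax":0,"ay":0,"az":0}]'
cat > c.py <<'E'
from h import *
np.set_printoptions(suppress=True,precision=1)
im=arm.capture('scene')[:,:,::-1];np.save('s.npy',im)
hsv=cv2.cvtColor(im,cv2.COLOR_BGR2HSV)
b=(hsv[...,1]<50)[178:205,252:292]; print('\n'.join(''.join('#' if v else '.' for v in r) for r in b))
E
python3 c.py
```

```text
t: 9.35
eef_pos: [445.0, -51.8, 15.6]
tool_rot: [3.142, -0.0, 1.571]
ft_force: [0.8, -1.2, -1.5]
opening: 60.5
finger_force: 0.5
..........................##..########..
..............................##########
...............................#########
...............................#########
...............................#########
................##.............#########
...............####............#########
..............######...........######.##
............#########..........###.#####
...........############........#########
..........##############........######.#
........##################......####..##
.......#####################...###.#####
......#.######################..#####..#
......##..########################.#####
......##...#########################.###
............##########################.#
.............###########################
..............########################..
...............########################.
.................#######################
..................######################
...................#####################
...................#####################
...................#####################
...................#####################
....................####################
```

```bash
python3 -m creep '[{"tx":0,"ty":0.01,"tz":0,"ax":0,"ay":0,"az":0},{"tx":0,"ty":0.015,"tz":0,"ax":0,"ay":0,"az":0},{"tx":0,"ty":0.015,"tz":0,"ax":0,"ay":0,"az":0}]'
python3 c.py; python3 -c "
from h import *
for z in(82,75,68): print(z,ray('scene',[(258.3,192),(268.8,183.3)],z).ravel())"
```

```text
t: 9.65
eef_pos: [445.1, -48.9, 15.6]
tool_rot: [3.141, -0.0, 1.571]
ft_force: [-0.0, -2.0, -0.9]
opening: 60.0
finger_force: 0.5
.........................##..########...
.............................##########.
..............................##########
..............................##########
..............................##########
..............................##########
...............###............##########
..............#####............#########
............########..........#######.##
...........###########.........####.####
.........##############........###..##..
........#################......##..####.
.......###################.....##..###..
......#.#####################..####.###.
......##..####################.###.####.
......##...######################.###.#.
............###########################.
.............##########################.
..............########################..
...............#######################..
.................#####################..
..................######################
...................#####################
...................#####################
...................#####################
...................#####################
...................#####################
82 [534.82408443  37.78562478 559.34214937 -26.95624852]
75 [544.24394639  31.37840264 568.97530168 -33.92668055]
68 [553.66380834  24.97118051 578.60845398 -40.89711258]
```

```bash
python3 -m creep '[{"tx":0,"ty":0.01,"tz":0,"ax":0,"ay":0,"az":0},{"tx":0,"ty":0.01,"tz":0,"ax":0,"ay":0,"az":0}]'
python3 c.py; python3 -m creep '[{"tx":0,"ty":0.005,"tz":0,"ax":0,"ay":0,"az":0},{"tx":0,"ty":0.01,"tz":0,"ax":0,"ay":0,"az":0},{"tx":0,"ty":0.01,"tz":0,"ax":0,"ay":0,"az":0}]'
python3 c.py
```

```text
t: 9.87
eef_pos: [445.0, -46.8, 15.6]
tool_rot: [3.142, -0.0, 1.571]
ft_force: [1.2, -1.5, -1.1]
opening: 59.9
finger_force: 0.5
........................##...#######....
.............................#########..
..............................#########.
..............................#########.
..............................#########.
..............................#########.
..............###.............##########
..............#####...........######.###
............#######...........###.#..###
...........##########.........###.#.####
.........#############........#####.####
........################......####.####.
.......##################.....###..####.
......#.###################...###..#.##.
......##..###################..##.#####.
......##...######################.#.##..
............########################.##.
.............######################.##..
..............######################.#..
................#####################...
.................####################...
..................#####################.
...................#####################
...................#########
[... 675 characters left out ...]
###
..........############........##.#######
........################......#########.
.......##################.....##.######.
......#.###################...###.###.#.
......##..##################..##.######.
......##...##################.###.#.###.
............######################.#....
.............######################..##.
..............########################..
...............######################...
.................####################...
..................####################..
...................#####################
...................#####################
...................#####################
...................#####################
...................#####################
```

```bash
python3 -c "
from h import *
im=np.load('s.npy');cv2.imwrite('pics/s8.png',cv2.resize(im[165:240,235:335],None,fx=8,fy=8,interpolation=cv2.INTER_NEAREST))"
```

```text
(no output)
```

View pics/s8.png

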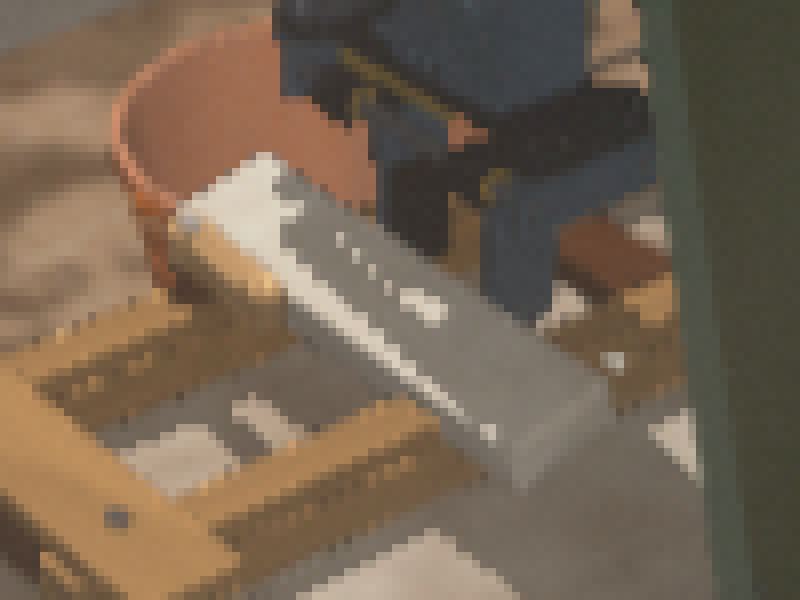

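The turn-button hides the board's far leading corner, which made my earlier reading wrong. The near-end corners are clear: top leading at crop (512,448), top trailing at (608,378).

```bash
python3 -c "
from h import *
np.set_printoptions(suppress=True,precision=1)
q=np.array([(508,446),(608,380),(270,154),(522,488)])/8+[235,165]
for z in(82,75,68,56,42): print(z,ray('scene',q,z).ravel())"
python3 -m creep '[{"tx":0,"ty":0,"tz":0,"ax":0,"ay":0,"az":0},{"tx":0,"ty":0,"tz":0,"ax":0,"ay":0,"az":0}]'
```

```text
82 [311.4  41.  321.1 -20.5 554.  -22.8 286.3  55. ]
75 [318.9  34.6 328.6 -27.4 563.6 -29.7 293.6  48.8]
68 [326.4  28.2 336.2 -34.3 573.2 -36.6 300.8  42.5]
56 [339.2  17.3 349.1 -46.2 589.7 -48.5 313.3  31.8]
42 [354.1   4.5 364.3 -60.  608.8 -62.4 327.8  19.3]
t: 10.38
eef_pos: [444.6, -45.6, 15.5]
tool_rot: [-3.141, 0.001, 1.571]
ft_force: [-0.4, -4.6, -0.5]
opening: 60.1
finger_force: 2.5
```

```bash
python3 -m creep '[{"tx":0,"ty":-0.05,"tz":0,"ax":0,"ay":0,"az":0},{"tx":0,"ty":-0.15,"tz":0,"ax":0,"ay":0,"az":0},{"tx":0,"ty":-0.25,"tz":0.05,"ax":0,"ay":0,"az":0},{"tx":0,"ty":-0.35,"tz":0.2,"ax":0,"ay":0,"az":0},{"tx":0,"ty":-0.45,"tz":0.4,"ax":0,"ay":0,"az":0},{"tx":0,"ty":-0.6,"tz":0.5,"ax":0,"ay":0,"az":0},{"tx":0,"ty":-0.8,"tz":0.5,"ax":0,"ay":0,"az":0},{"tx":0,"ty":-0.9,"tz":0.5,"ax":0,"ay":0,"az":0}]' 1 10
cat > d.py <<'E'
from h import *
np.set_printoptions(suppress=True,precision=1)
im=arm.capture('top');hsv=cv2.cvtColor(im,cv2.COLOR_RGB2HSV)
m=((hsv[...,1]<32)&(hsv[...,2]>195)).astype('uint8')
m[:150]=0;m[255:]=0;m[:,:285]=0;m[:,325:]=0
n,l,s,c=cv2.connectedComponentsWithStats(m);k=1+s[1:,4].argmax()
ct=max(cv2.findContours((l==k).astype('uint8'),0,1)[0],key=cv2.contourArea)
r=cv2.minAreaRect(ct);print(s[k],r); b=cv2.boxPoints(r)
for z in(82,68):
  w=ray('top',b,z);print(z,w.ravel(),w.mean(0))
print('\n'.join(''.join('#' if v else '.' for v in r) for r in m[155:250:3,280:340]))
E
python3 d.py
```

```text
t: 11.05
eef_pos: [446.8, -229.2, 118.0]
tool_rot: [3.136, 0.004, 1.569]
ft_force: [0.9, -0.7, 1.1]
opening: 9.9
finger_force: 0.0
[ 290  161   21   83 1569] ((300.0, 202.0), (82.0, 20.0), 90.0)
82 [558.   21.5 557.3 -35.2 323.5 -29.8 324.2  25.2] [440.7  -4.6]
68 [562.   21.3 561.3 -36.  325.3 -30.6 326.   24.9] [443.7  -5.1]
............................................................
............................................................
............################................................
..........##################................................
..........##################................................
..........##################................................
..........##################................................
..........###################...............................
..........##################................................
..........##################................................
..........##################................................
..........###################...............................
..........###################..........
[... 480 characters left out ...]
.########....................
..........####################..............................
..........###################...............................
..........###################...............................
..........###################...............................
..........###################...............................
..........####################.....######.###...............
..........####################........####.##...............
..........####################..............................
........#.........############.........##..#................
........................................#####...............
............................................................
```

The board is seated: length and centre match a top at z=68, and its centre is about 2 mm from the notch centre. Now I move to the far side of the turn-button with the fingers shut, staying high.

```bash
python3 -m creep '[{"tx":0,"ty":0.18,"tz":0,"ax":0,"ay":0,"az":0},{"tx":0,"ty":0.36,"tz":0,"ax":0,"ay":0,"az":0},{"tx":0,"ty":0.54,"tz":0,"ax":0,"ay":0,"az":0},{"tx":0,"ty":0.72,"tz":0,"ax":0,"ay":0,"az":0},{"tx":0,"ty":0.9,"tz":0,"ax":0,"ay":0,"az":0},{"tx":0,"ty":1,"tz":0,"ax":0,"ay":0,"az":0},{"tx":0,"ty":1,"tz":0,"ax":0,"ay":0,"az":0}]'
python3 -m creep '[{"tx":0.03,"ty":0.15,"tz":0,"ax":0,"ay":0,"az":0},{"tx":0.05,"ty":0.3,"tz":0,"ax":0,"ay":0,"az":0},{"tx":0.05,"ty":0.45,"tz":0,"ax":0,"ay":0,"az":0},{"tx":0.05,"ty":0.6,"tz":0,"ax":0,"ay":0,"az":0},{"tx":0.05,"ty":0.65,"tz":0,"ax":0,"ay":0,"az":0},{"tx":0.05,"ty":0.65,"tz":0,"ax":0,"ay":0,"az":0},{"tx":0.05,"ty":0.65,"tz":0,"ax":0,"ay":0,"az":0}]'
```

```text
t: 11.68
eef_pos: [444.7, -21.7, 115.6]
tool_rot: [3.142, -0.002, 1.574]
ft_force: [0.2, -0.8, -0.2]
opening: 0.7
finger_force: 0.0
t: 12.27
eef_pos: [455.1, 104.2, 115.4]
tool_rot: [-3.141, 0.001, 1.572]
ft_force: [-0.0, -0.5, -0.2]
opening: 0.2
finger_force: 0.0
```

```bash
python3 -m creep '[{"tx":0,"ty":0,"tz":-0.1,"ax":0,"ay":0,"az":0},{"tx":0,"ty":0,"tz":-0.2,"ax":0,"ay":0,"az":0},{"tx":0,"ty":0,"tz":-0.3,"ax":0,"ay":0,"az":0},{"tx":0,"ty":0,"tz":-0.375,"ax":0,"ay":0,"az":0},{"tx":0,"ty":0,"tz":-0.375,"ax":0,"ay":0,"az":0},{"tx":0,"ty":0,"tz":-0.375,"ax":0,"ay":0,"az":0}]'
python3 -m creep '[{"tx":0,"ty":-0.04,"tz":0,"ax":0,"ay":0,"az":0},{"tx":0,"ty":-0.08,"tz":0,"ax":0,"ay":0,"az":0},{"tx":0,"ty":-0.11,"tz":0,"ax":0,"ay":0,"az":0},{"tx":0,"ty":-0.14,"tz":0,"ax":0,"ay":0,"az":0},{"tx":0,"ty":-0.17,"tz":0,"ax":0,"ay":0,"az":0},{"tx":0,"ty":-0.19,"tz":0,"ax":0,"ay":0,"az":0},{"tx":0,"ty":-0.19,"tz":0,"ax":0,"ay":0,"az":0}]'
```

```text
t: 12.77
eef_pos: [454.7, 103.4, 40.3]
tool_rot: [-3.14, 0.001, 1.569]
ft_force: [1.0, 0.6, 0.6]
opening: 0.6
finger_force: 0.0
t: 13.35
eef_pos: [455.3, 66.1, 40.8]
tool_rot: [3.141, 0.0, 1.57]
ft_force: [0.3, -0.5, -0.8]
opening: 0.5
finger_force: 0.0
```

```bash
python3 -m creep '[{"tx":0,"ty":-0.04,"tz":0,"ax":0,"ay":0,"az":0},{"tx":-0.005,"ty":-0.08,"tz":0,"ax":0,"ay":0,"az":0},{"tx":-0.005,"ty":-0.12,"tz":0,"ax":0,"ay":0,"az":0}]'
python3 -m creep '[{"tx":0.01,"ty":-0.04,"tz":0,"ax":0,"ay":0,"az":0},{"tx":0.03,"ty":-0.08,"tz":0,"ax":0,"ay":0,"az":0},{"tx":0.06,"ty":-0.115,"tz":0,"ax":0,"ay":0,"az":0}]'
python3 -m creep '[{"tx":0.025,"ty":-0.02,"tz":0,"ax":0,"ay":0,"az":0},{"tx":0.05,"ty":-0.04,"tz":0,"ax":0,"ay":0,"az":0},{"tx":0.07,"ty":-0.055,"tz":0,"ax":0,"ay":0,"az":0},{"tx":0.07,"ty":-0.055,"tz":0,"ax":0,"ay":0,"az":0}]'
cat > e.py <<'E'
from h import *
im=arm.capture('scene');hsv=cv2.cvtColor(im,cv2.COLOR_RGB2HSV)
b=((hsv[...,1]>70)&(hsv[...,0]>12)&(hsv[...,0]<22))[170:215,240:300]; print('\n'.join(''.join('#' if v else '.' for v in r) for r in b))
m=arm.camera_model('scene');K=np.array([[m['fx'],0,m['cx']],[0,m['fy'],m['cy']],[0,0,1]])
print(cv2.projectPoints(np.array([(510,54,92.),(510,-15,92),(441,54,92)]),m['rvec'],m['tvec'],K,None)[0][:,0]-[240,170])
E
python3 e.py
```

```text
t: 13.6
eef_pos: [453.9, 42.4, 40.5]
tool_rot: [-3.142, 0.0, 1.571]
ft_force: [-0.5, 1.4, 0.6]
opening: 0.4
finger_force: 0.6
t: 13.85
eef_pos: [465.8, 18.9, 40.5]
tool_rot: [-3.141, 0.0, 1.57]
ft_force: [-0.9, 2.4, -0.1]
opening: 0.5
finger_force: 0.6
t: 14.18
eef_pos: [481.3, 8.2, 40.5]
tool_rot: [3.141, 0.0, 1.57]
ft_force: [-0.3, -0.0, -0.8]
opening: 0.7
finger_force: 0.0
###########.............####...........................##.##
############.##..........####...............................
##############............#####.............................
#############.............#.#####...........................
############.............##...####..........................
###########.............##......####........................
##########..............#........####.......................
#########.....................###..##.......................
#########.....................####..........................
#########....................##.............................
#########.....................##............................
#########.....................##..................
[... 1405 characters left out ...]
........
###############################.............................
################################............................
#################################...........................
################################............................
##############################..............................
############################................................
##########################..................................
#######################.....................................
#####################.......................................
##################..........................................
[[18.56457359 24.01622223]
 [34.38974635 17.4246285 ]
 [30.60146686 32.41174702]]
```

```bash
python3 -m creep '[{"tx":-0.05,"ty":0.03,"tz":0,"ax":0,"ay":0,"az":0},{"tx":-0.12,"ty":0.05,"tz":0.05,"ax":0,"ay":0,"az":0},{"tx":-0.12,"ty":0.05,"tz":0.25,"ax":0,"ay":0,"az":0},{"tx":-0.12,"ty":0.0,"tz":0.5,"ax":0,"ay":0,"az":0},{"tx":-0.12,"ty":-0.2,"tz":0.7,"ax":0,"ay":0,"az":0},{"tx":-0.12,"ty":-0.4,"tz":0.7,"ax":0,"ay":0,"az":0},{"tx":-0.12,"ty":-0.6,"tz":0.7,"ax":0,"ay":0,"az":0},{"tx":-0.12,"ty":-0.8,"tz":0.7,"ax":0,"ay":0,"az":0}]'
python3 -m creep '[{"tx":0,"ty":-0.2,"tz":0,"ax":0,"ay":0,"az":0},{"tx":0,"ty":-0.4,"tz":0,"ax":0,"ay":0,"az":0},{"tx":0,"ty":-0.45,"tz":0,"ax":0,"ay":0,"az":0},{"tx":0,"ty":-0.45,"tz":0,"ax":0,"ay":0,"az":0}]'
cat > f.py <<'E'
from h import *
np.set_printoptions(suppress=True,precision=2)
im=arm.capture('top');hsv=cv2.cvtColor(im,cv2.COLOR_RGB2HSV)
b=((hsv[...,1]>60)&(hsv[...,0]>11)&(hsv[...,0]<20)&(hsv[...,2]>140))[155:255,270:330]
print('\n'.join(''.join('#' if v else '.' for v in r) for r in b[:50]))
K=arm.camera_model('top');Km=np.array([[K['fx'],0,K['cx']],[0,K['fy'],K['cy']],[0,0,1]])
print(cv2.projectPoints(np.array([(510,54,92.),(510,-6,92),(450,54,92)]),K['rvec'],K['tvec'],Km,None)[0][:,0]-[270,155])
E
python3 f.py; python3 d.py | head -3
```

```text
t: 14.9
eef_pos: [456.1, -139.8, 182.2]
tool_rot: [3.138, 0.001, 1.573]
ft_force: [0.8, 0.1, -0.4]
opening: 0.6
finger_force: 0.0
t: 15.23
eef_pos: [455.4, -230.7, 179.9]
tool_rot: [-3.141, 0.0, 1.567]
ft_force: [0.4, 0.4, -0.5]
opening: 0.7
finger_force: 0.0
#..................#####....................................
..................######....................................
.................######.....................................
.................######.....................................
.................######........................####.........
#####............###..................###.###########.......
#######..........##....................################.....
########.........##....................##################...
############....##.....................###################..
###################.....................####################
###################.....................####################
###################.....................####################
##################......................####################
...################.....................#######
[... 1753 characters left out ...]
.............................
............................................................
............................................................
............................................................
............................................................
............................................................
............................................................
............................................................
[[ 8.72 21.69]
 [30.15 21.42]
 [ 8.97 42.64]]
[ 290  161   21   83 1480] ((300.0, 202.0), (82.0, 20.0), 90.0)
82 [558.   21.5 557.3 -35.2 323.5 -29.8 324.2  25.2] [440.7  -4.6]
68 [562.   21.3 561.3 -36.  325.3 -30.6 326.   24.9] [443.7  -5.1]
```

The button stands at about 80° (1.4 rad), which is only just over the threshold. I'll give it a short extra push to bring it along the rail.

```bash
python3 -m creep '[{"tx":0,"ty":0.2,"tz":0,"ax":0,"ay":0,"az":0},{"tx":0,"ty":0.4,"tz":0,"ax":0,"ay":0,"az":0},{"tx":0,"ty":0.6,"tz":0,"ax":0,"ay":0,"az":0},{"tx":0,"ty":0.8,"tz":0,"ax":0,"ay":0,"az":0},{"tx":0,"ty":1,"tz":-0.1,"ax":0,"ay":0,"az":0},{"tx":0,"ty":1,"tz":-0.2,"ax":0,"ay":0,"az":0},{"tx":0,"ty":1,"tz":-0.2,"ax":0,"ay":0,"az":0}]'
python3 -m creep '[{"tx":0,"ty":0.15,"tz":0,"ax":0,"ay":0,"az":0},{"tx":0,"ty":0.15,"tz":-0.15,"ax":0,"ay":0,"az":0},{"tx":0,"ty":0.15,"tz":-0.3,"ax":0,"ay":0,"az":0},{"tx":0,"ty":0.15,"tz":-0.4,"ax":0,"ay":0,"az":0},{"tx":0,"ty":0.15,"tz":-0.5,"ax":0,"ay":0,"az":0},{"tx":0,"ty":0.15,"tz":-0.5,"ax":0,"ay":0,"az":0},{"tx":0,"ty":0.15,"tz":-0.5,"ax":0,"ay":0,"az":0}]'
```

```text
t: 15.92
eef_pos: [452.1, -25.0, 137.4]
tool_rot: [-3.134, -0.001, 1.577]
ft_force: [-0.8, -0.4, -0.4]
opening: 0.5
finger_force: 0.0
t: 16.5
eef_pos: [455.6, 1.0, 40.6]
tool_rot: [-3.14, -0.0, 1.571]
ft_force: [-0.2, -1.0, 1.4]
opening: 0.7
finger_force: 0.0
```

Target x is about 489, so +33 mm.

```bash
python3 -m creep '[{"tx":0.04,"ty":0,"tz":0,"ax":0,"ay":0,"az":0},{"tx":0.07,"ty":0,"tz":0,"ax":0,"ay":0,"az":0},{"tx":0.1,"ty":0,"tz":0,"ax":0,"ay":0,"az":0},{"tx":0.12,"ty":0,"tz":0,"ax":0,"ay":0,"az":0},{"tx":0.14,"ty":0,"tz":0,"ax":0,"ay":0,"az":0},{"tx":0.155,"ty":0,"tz":0,"ax":0,"ay":0,"az":0},{"tx":0.165,"ty":0,"tz":0,"ax":0,"ay":0,"az":0},{"tx":0.165,"ty":0,"tz":0,"ax":0,"ay":0,"az":0}]'
python3 -m creep '[{"tx":-0.05,"ty":0,"tz":0,"ax":0,"ay":0,"az":0},{"tx":-0.12,"ty":0,"tz":0.05,"ax":0,"ay":0,"az":0},{"tx":-0.12,"ty":0,"tz":0.25,"ax":0,"ay":0,"az":0},{"tx":-0.12,"ty":0.0,"tz":0.5,"ax":0,"ay":0,"az":0},{"tx":-0.12,"ty":-0.2,"tz":0.7,"ax":0,"ay":0,"az":0},{"tx":-0.12,"ty":-0.4,"tz":0.7,"ax":0,"ay":0,"az":0},{"tx":-0.12,"ty":-0.6,"tz":0.7,"ax":0,"ay":0,"az":0},{"tx":-0.12,"ty":-0.8,"tz":0.7,"ax":0,"ay":0,"az":0}]'
python3 -m creep '[{"tx":0,"ty":-0.2,"tz":0,"ax":0,"ay":0,"az":0},{"tx":0,"ty":-0.4,"tz":0,"ax":0,"ay":0,"az":0},{"tx":0,"ty":-0.45,"tz":0,"ax":0,"ay":0,"az":0},{"tx":0,"ty":-0.45,"tz":0,"ax":0,"ay":0,"az":0}]'
python3 f.py | sed -n 15,32p; python3 d.py | head -3
```

```text
t: 17.17
eef_pos: [489.4, 0.8, 40.2]
tool_rot: [3.141, -0.0, 1.57]
ft_force: [0.2, 0.1, 0.1]
opening: 0.7
finger_force: 0.1
t: 17.83
eef_pos: [465.1, -149.9, 182.0]
tool_rot: [3.138, 0.001, 1.572]
ft_force: [1.3, -0.4, -0.7]
opening: 0.4
finger_force: 0.0
t: 18.17
eef_pos: [464.3, -240.8, 179.7]
tool_rot: [-3.141, -0.0, 1.566]
ft_force: [1.0, 0.0, -0.2]
opening: 0.7
finger_force: 0.0
.#################......................####################
..################......................####################
...###############......................####################
...################.....................###############..###
..#######.##########.....................###############.###
########...###################...........###################
#######.....#####################........###################
########....#####################.......####################
########...######################......#####################
#################################......#####################
#################################......#####################
#######.....................##.........#####################
########....####.......................#####################
#########..########....................#####################
########....###...#....................#####################
.......................................#....................
............................................................
............................................................
[ 290  161   21   83 1474] ((300.0, 202.0), (82.0, 20.0), 90.0)
82 [558.   21.5 557.3 -35.2 323.5 -29.8 324.2  25.2] [440.7  -4.6]
68 [562.   21.3 561.3 -36.  325.3 -30.6 326.   24.9] [443.7  -5.1]
```

```bash
python3 -c "
from station import arm
print(arm.finish_job())"
```

```text
the job is handed in; nothing more can be done
None
```

I handed the job in at about 18 s: the board is seated flat in both notches, about 2 mm from centre, the turn-button points back along its rail at roughly 1.5 rad, and the arm is clear of the rack; no verdict came back, and I did not re-measure the cup, stopper or rib, though the arm was never commanded near them.

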